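# Hold the safety cap off the marble jar

### The arm

A 6-joint arm with a two-finger parallel gripper is mounted at the origin on the work surface. World frame = base frame: x ahead of the robot, y to its left, z up, the work surface at z = 0. Lengths are in m, angles in degrees, forces in N, time in s.
With the tool pointing down it reaches from about 0.4 to 0.825 m from the base axis. Payload 7 kg.
Tool frame: the origin (TCP) lies at the very end of the fingers, on their centre line; the grasp point (between the pads) lies 19 mm behind it; x points along the fingers, y is the direction in which the jaws open and shut, and the axes are right-handed (so a half turn about x gives the same grasp; the last joint's range is limited). The gripper opens to 88 mm and grips with 3 to 60 N. Pads are 19 mm wide; open, the fingers measure 130 mm over their backs; the gripper's body (78 mm by 193 mm) begins 47 mm behind the grasp point.
Start: joints at [-53.795, 20.546, 0.682, 0, -70.136, -16.507], TCP at [0.227, -0.635, 0.227] pointing down, gripper open.
Joint ranges: [-176.03, 176.03], [-82.01, 121.73], [-58.28, 71.71], [-173.87, 95.51], [-174.79, -0.11], [-173.66, 173.66]. Speed limits (degrees/s): [136.94, 136.94, 172.46, 180, 180, 180].

### API

Orientations are given as [roll, pitch, yaw] about the fixed x, y, z axes, in that order (R = Rz(yaw) Ry(pitch) Rx(roll)).
In Python, from plant import * gives the robot as it stands. The module is installed in compiled form; this text tells all that it offers.
- The arm moves only by the shell command python3 -m creep 'ROWS' [FORCE]. ROWS is a JSON object of lists of equal length, an entry for each row: "jaw": the closure, from -1 (fully open) to 1 (shut); "translation": the shift along the tool's x, y, z in m, a list of three; "roll": the turn about the tool's x in rad. A call has exactly 10 rows; each row shifts and turns the commanded pose from where the row before left it, along the tool's axes as they then stand; what a row does not reach is not made up. A row lasts 1/10 s, in which the tool goes at most 50 mm and 8.59 degrees, less where a joint would pass 70% of its speed; a pose out of reach is approached as far as the arm can. A call with a gripper value outside its range is refused whole. The fingers move at their own pace and stop on an object; FORCE is the grip in N (left out, the last holds). Time passes only in rows, so rows that do not move let the fingers close, or fill a call up. It gives the time, the measured TCP pose, the force and the opening at its end, in the units of the state.
- get_state(): the state, without advancing time (a new reading comes with each control period).
- capture(name): name is "scene" or "top" or "wrist"; returns a dict with "image" (480x640x3 uint8, red, green, blue), "fovy" (degrees; the focal length in pixels is half the picture's height over the tangent of half this angle, whatever the lens; pixels are square), "cx", "cy" (the principal point, pixels), "pose" (4x4, takes a point from camera to world coordinates); the wrist camera has in their place "tool_from_camera" (4x4, takes a point from camera to tool coordinates, whose origin is the TCP and whose axes are the tool frame's). Camera axes: x right, y up, looking along -z (the intrinsics and any distortion apply to the point x, -y, -z); pixel columns grow to the right and rows downward; lengths in m; the calibration is good to about 2 mm. The wrist camera is an equidistant fisheye: a pixel r from the principal point sees the ray r / f radians off the axis. A picture is of the moment at which its call begins: read the wrist's pose just before it. There is no depth.
- close_job(): hands the job in, once; it reports no verdict.
The state is a dict: "time_s": time; "joints": joint angles; "qd": joint speeds; "joint_torque": joint torques, N m; "tcp_pos": TCP position; "eef_rot": TCP orientation; "contact_force": force on the tool from outside, world axes, zero at the start; "moment": the same for the moment, N m; "gripper_width": finger opening in m.
Only numpy, scipy, OpenCV 4.12 (cv2) and the standard library are available. Lean on these libraries where they do the work, as an engineer would, in place of code of your own. Each camera call takes 0.05 s, during which the arm holds its last target.

### The job

Open the child-safe marble jar that is screwed to the shelf: push its yellow cap down against the spring, and while it is down turn it anticlockwise (seen from above) about a sixth of a turn until it is free. Then lift the cap straight off and finish while still holding it in the gripper, still and level, about 8 cm above the open mouth of the jar, so that the marbles can be reached. Leave the drum, bead maze, track loop and ring where they are.

Things in the scene. Friction and masses are not known exactly. Their poses are not given: they have to be found in the camera images.
- jar: Clear jar of amber marbles on a red round wooden foot (124 mm across, 14 mm thick) screwed to the shelf; immovable. Origin: centre of the foot's underside on the shelf top; z up along the jar's axis. Belly 92 mm across up to 66 mm height, neck 49 mm across, mouth at 112 mm. Its x axis is the direction of the cap's grip bar while locked.
- jar_mouth (a point): Centre of the jar's open mouth, on its axis, 112 mm above the shelf. Two lugs in the cap are caught under the rim here. Pushed down, the cap turns anticlockwise (from above) past a tooth; 50 to 74 degrees from locked (62 is the middle, hard stop at about 75) the lugs stand in gaps and the cap lifts straight off. Once over 43 degrees it need not be pushed any more.
- cap: Yellow push-and-turn cap, 60 to 130 g: skirt with flat closed top, 70 mm across, 33 mm tall, plus a grip bar on top. Origin: centre of the open lower rim, 96 mm above the shelf at the start; z up along the cap's axis; flat top 33 mm, top of bar 63 mm above the origin. Locked, its x axis lies along the jar's x (up to 7 degrees play; 1 mm sideways play). Unpushed, or turned clockwise, it is blocked.
- cap_bar (a point): Centre of the cap's grip bar, 48 mm above the cap's origin, 15 mm above its flat top, on its axis. The bar is 56 mm long along the cap's x axis, 14 mm thick along its y axis, 30 mm high.
- collar (a joint): How far the grey spring collar under the cap's rim is pushed down by the cap, in m: 0 at rest (cap up), 0.010 at its bottom stop. The cap must be down 6 mm or more to pass the tooth. The spring pushes up with about 5 N at 0 and 10 N at 0.010.
- drum: Bystander: stainless steel tongue drum, 150 mm across, 60 mm high, loose. Origin: centre of its underside.
- bead_maze: Bystander: bead maze, red base 140 x 100 x 18 mm with three coloured wire arches up to 140 mm high, loose. Origin: centre of its underside.
- track_loop: Bystander: chrome marble track loop on a wooden base 180 x 80 mm, 133 mm high, loose. Origin: centre of its underside.
- fidget_ring: Bystander: lilac ring lying flat, 60 mm across, 12 mm high, loose. Origin: centre of its underside.
Not all that is in view belongs to the job. Of the things like the cap, leave any that is purple; of the rest the smaller one is meant. What is shaped like the jar but green or turquoise is not meant.

How it is judged:
By the outcome, as a careful person would: the job done as asked, in the order asked, and still so for the second after the job is handed in, while the arm keeps its last pose, push and grip.
It also fails if it takes over 35 s, if anything falls off the work surface, if the arm or the gripper's body presses on something with over 40 N, if the wrist force passes 120 N, or if a joint passes its speed limit or range.

## Working session

There is one attempt and no reset: what is moved stays moved. The work goes in short steps, Python scripts to look and compute and a shell command to move; the robot and the scene stay as the last step left them, time stands still between calls to the robot, and variables do not carry over. Pictures are saved under pics/ and viewed, and the job is handed in when it is done.

```bash
mkdir -p pics; python3 - <<'E'
from plant import *
import cv2
s=get_state();print(s)
for n in ["scene","top","wrist"]:
    c=capture(n);cv2.imwrite(f"pics/{n}0.png",c["image"][:,:,::-1]);print(n,{k:v for k,v in c.items() if k!="image"})
E
```

```text
{'time_s': 0.0, 'joints': array([-5.37955021e+01,  2.05919612e+01,  6.33002648e-01, -1.99577776e-02,
       -7.01353671e+01, -1.65067089e+01]), 'qd': array([ 0.08468419, -0.02517406,  0.08768316, -0.032203  , -0.02954621,
        0.02305648]), 'joint_torque': array([ 1.57056500e-03, -5.82719922e+01,  2.93049037e+01,  6.99721187e+00,
        6.69759684e-03, -1.57079594e-04]), 'tcp_pos': array([ 0.22731875, -0.63504738,  0.2256114 ]), 'eef_rot': array([ 95.25886173,  89.90382602, 114.94985363]), 'contact_force': array([ 1.03607837, -0.62312999,  0.39633448]), 'moment': array([ 0.01564066, -0.05100027, -0.01133371]), 'gripper_width': 0.08747543928995571}
scene {'fovy': 57.18129420280036, 'cx': 317.04550502802226, 'cy': 243.16788346613114, 'pose': array([[ 0.60975367, -0.60785891,  0.50863347,  0.89498877],
       [ 0.79244221,  0.45511495, -0.40608586, -0.31406229],
       [ 0.01535622,  0.65067497,  0.75920107,  0.68248498],
       [ 0.        ,  0.        ,  0.        ,  1.        ]])}
top {'fovy': 51.97744428703048, 'cx': 319.54829975775834, 'cy': 230.8438002059098, 'pose': array([[ 0.19563411,  0.95382493, -0.22791511,  0.34474271],
       [-0.98066224,  0.19154782, -0.0401373 , -0.01668258],
       [ 0.00537269,  0.23135996,  0.97285338,  0.93337538],
       [ 0.        ,  0.        ,  0.        ,  1.        ]])}
wrist {'fovy': 65.70646984690485, 'cx': 318.67173062351617, 'cy': 233.11340487785066, 'tool_from_camera': array([[-3.50284055e-04,  2.84431927e-01, -9.58696175e-01,
        -1.58683899e-01],
       [ 9.99999920e-01, -8.35337930e-05, -3.90158754e-04,
         3.62476646e-04],
       [-1.91057134e-04, -9.58696235e-01, -2.84431875e-01,
        -7.56879198e-02],
       [ 0.00000000e+00,  0.00000000e+00,  0.00000000e+00,
         1.00000000e+00]])}
```

View pics/scene0.png

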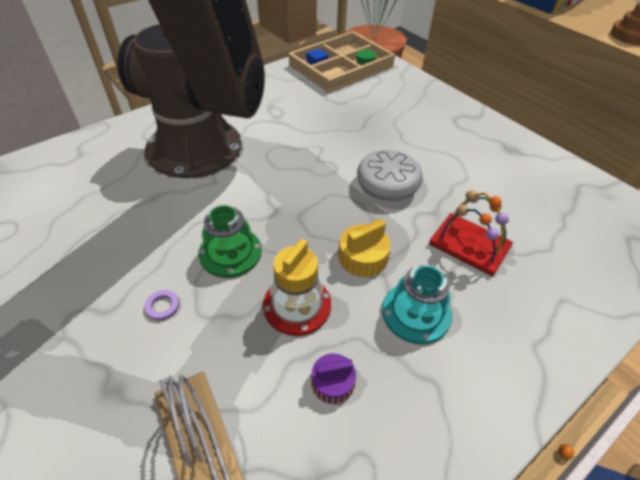

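View pics/top0.png

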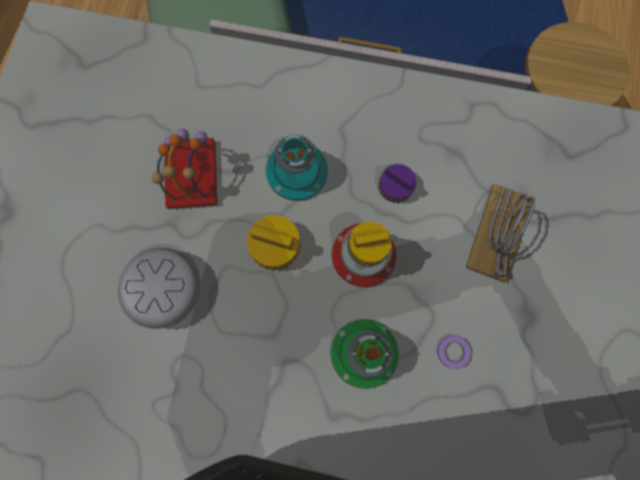

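View pics/wrist0.png

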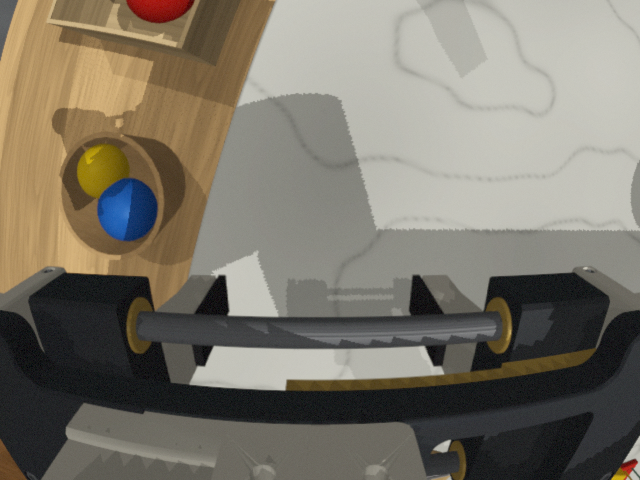

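```bash
python3 - <<'E'
import cv2,numpy as np
t=cv2.imread("pics/top0.png")[205:300,315:425];s=cv2.imread("pics/scene0.png")[225:340,245:345]
cv2.imwrite("pics/zt.png",cv2.resize(t,None,fx=6,fy=6,interpolation=cv2.INTER_CUBIC))
cv2.imwrite("pics/zs.png",cv2.resize(s,None,fx=5,fy=5,interpolation=cv2.INTER_CUBIC))
E
```

```text
(no output)
```

View pics/zt.png

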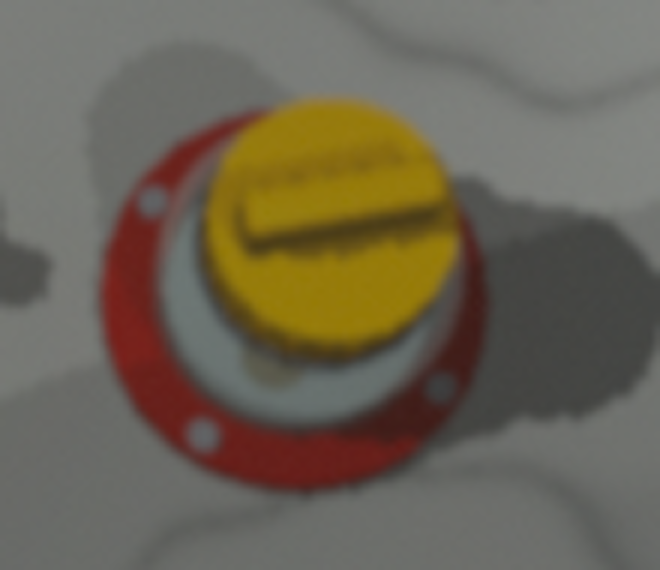

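View pics/zs.png

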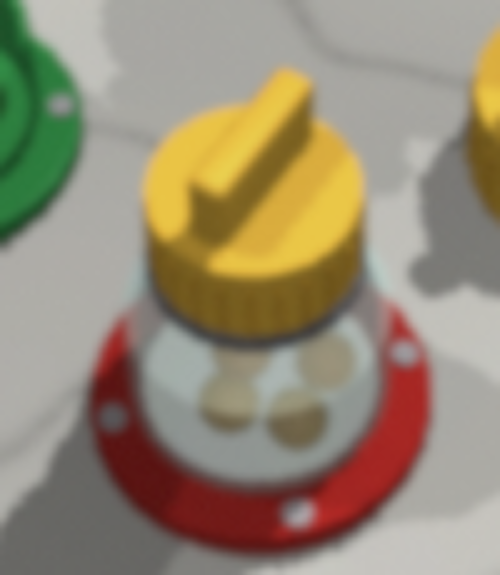

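```bash
cat > h.py <<'E'
import numpy as np,cv2
def ray(c,u,v):
    f=240/np.tan(np.radians(c["fovy"])/2);P=np.array(c["pose"])
    d=P[:3,:3]@np.array([(u-c["cx"])/f,-(v-c["cy"])/f,-1]);return P[:3,3],d
def onz(c,u,v,z):
    o,d=ray(c,u,v);return o+d*(z-o[2])/d[2]
def tri(c1,p1,c2,p2):
    A=np.zeros((3,3));b=np.zeros(3)
    for c,p in((c1,p1),(c2,p2)):
        o,d=ray(c,*p);d/=np.linalg.norm(d);M=np.eye(3)-np.outer(d,d);A+=M;b+=M@o
    return np.linalg.solve(A,b)
E
python3 - <<'E'
from plant import *
from h import *
T=capture("top");S=capture("scene")
for n,c,box in(("top",T,(315,205,425,300)),("scene",S,(245,225,345,340))):
    x0,y0,x1,y1=box
    hsv=cv2.cvtColor(c["image"],cv2.COLOR_RGB2HSV)[y0:y1,x0:x1]
    H,Sa,V=hsv[...,0].astype(int),hsv[...,1],hsv[...,2]
    red=((H<8)|(H>172))&(Sa>120)
    pts=np.argwhere(red)[:,::-1]
    hull=cv2.convexHull(pts.astype(np.int32))
    # outer foot top rim: cast contour on z=.014 / 0 and fit circle of min enclosing
    cont=hull[:,0]+[x0,y0]
    for z in(0,.007,.014):
        w=np.array([onz(c,u,v,z)[:2] for u,v in cont])
        (cx,cy),r=cv2.minEnclosingCircle((w*1000).astype(np.float32)); print(n,"foot",z,cx,cy,r)
    yel=((H>15)&(H<35)&(Sa>120)).astype(np.uint8)
    hull=cv2.convexHull(np.argwhere(yel)[:,::-1].astype(np.int32))[:,0]+[x0,y0]
    w=np.array([onz(c,u,v,.129)[:2] for u,v in hull])
    print(n,"cap",cv2.minEnclosingCircle((w*1000).astype(np.float32)))
def zt(u,v):return (u-2.5)/6+315,(v-2.5)/6+205
def zs(u,v):return (u-2)/5+245,(v-2)/5+225
for a,b in(((247,240),(447,210)),((245,185),(445,160))):
    p,q=onz(T,*zt(*a),.159),onz(T,*zt(*b),.159);d=q-p;print("topbar",p,q,np.hypot(*d[:2]),np.degrees(np.arctan2(d[1],d[0])))
for a,b in(((192,183),(283,68)),((232,197),(314,88))):
    p,q=onz(S,*zs(*a),.159),onz(S,*zs(*b),.159);d=q-p;print("scbar",p,q,np.hypot(*d[:2]),np.degrees(np.arctan2(d[1],d[0])))
E
```

```text
top foot 0 534.4551391601562 -70.38807678222656 61.39684295654297
top foot 0.007 533.0324096679688 -69.98539733886719 60.93638229370117
top foot 0.014 531.6096801757812 -69.58251953125 60.47582244873047
top cap ((530.118896484375, -68.98570251464844), 37.207618713378906)
scene foot 0 531.6748657226562 -68.2803955078125 62.374977111816406
scene foot 0.007 535.4013061523438 -70.80127716064453 61.73520278930664
scene foot 0.014 539.1276245117188 -73.32219696044922 61.09547805786133
scene cap ((546.37646484375, -40.9147834777832), 76.07972717285156)
topbar [ 0.5153586  -0.04620431  0.159     ] [ 0.53402439 -0.09741325  0.159     ] 0.054504751340711 -69.97307358238659
topbar [ 0.53011771 -0.04297337  0.159     ] [ 0.54753927 -0.094627    0.159     ] 0.0545124642000568 -71.36195831336762
scbar [ 0.54187761 -0.09710502  0.159     ] [ 0.52107531 -0.04779801  0.159     ] 0.05351558177746483 112.87455294097143
scbar [ 0.55349045 -0.09055008  0.159     ] [ 0.53362445 -0.0449484   0.159     ] 0.049741037494837645 113.53995668251933
```

```bash
cat >> h.py <<'E'
from scipy.spatial.transform import Rotation as Ro
def Rm(s): return Ro.from_euler('xyz',s["eef_rot"],degrees=True).as_matrix()
def delta(s,goal,baryaw):
    R=Rm(s);y=R[:,1];yaw=np.degrees(np.arctan2(y[1],y[0]))
    print("tool y yaw",yaw,"tilt",np.degrees(np.arccos(-R[2,0])),"shift tool",R.T@(np.array(goal)-s["tcp_pos"]))
    for w in (baryaw+90,baryaw-90):
        d=(w-yaw+180)%360-180;print("world ccw needed",d,"tool roll rad",-np.radians(d))
E
python3 - <<'E'
from plant import *
from h import *
s=get_state();print(Rm(s).round(3));delta(s,[.532,-.07,.25],-69)
E
```

```text
[[-0.    -0.337  0.941]
 [ 0.001  0.941  0.337]
 [-1.     0.001 -0.   ]]
tool y yaw 109.69500517599658 tilt 0.046514545277929926 shift tool [-0.02359788  0.42959262  0.47728677]
world ccw needed -88.69500517599658 tool roll rad 1.5480198703945531
world ccw needed 91.30499482400342 tool roll rad -1.5935727831952402
```

```bash
python3 -m creep '{"jaw":[-1,-1,-1,-1,-1,-1,-1,-1,-1,-1],"translation":[[-0.002,0.033,0.037],[-0.002,0.033,0.037],[-0.002,0.033,0.037],[-0.002,0.033,0.037],[-0.002,0.033,0.037],[-0.002,0.033,0.037],[-0.002,0.033,0.037],[-0.002,0.033,0.037],[-0.002,0.033,0.037],[-0.002,0.033,0.037]],"roll":[0,0,0,0,0,0,0,0,0,0]}' 40
python3 -m creep '{"jaw":[-1,-1,-1,-1,-1,-1,-1,-1,-1,-1],"translation":[[0,0.025,0.027],[0,0.025,0.027],[0,0.025,0.027],[0,0.025,0.026],[0,0,0],[0,0,0],[0,0,0],[0,0,0],[0,0,0],[0,0,0]],"roll":[0,0,0,0,-0.149,-0.149,-0.149,-0.149,-0.149,-0.149]}'
python3 - <<'E'
from plant import *
from h import *
s=get_state();print(s["joints"],s["tcp_pos"]);delta(s,[.532,-.07,.25],-69)
E
```

```text
time_s: 1.25
tcp_pos: [0.4651, -0.1981, 0.247]
eef_rot: [-20.0, 89.9, -0.3]
contact_force: [0.8, -1.2, 0.2]
gripper_width: 0.0873
time_s: 2.25
tcp_pos: [0.5315, -0.0698, 0.2465]
eef_rot: [93.5, 90.0, 164.8]
contact_force: [0.2, 0.2, 0.1]
gripper_width: 0.0876
[ 1.34769617e+01  6.68771864e+00 -1.50570771e+01 -4.59765619e-03
 -6.82630086e+01 -3.21968567e+01] [ 0.53152372 -0.0698205   0.24649989]
tool y yaw 161.27840194082864 tilt 0.00889643480164977 shift tool [-3.50019143e-03 -5.08151830e-04 -1.71670651e-05]
world ccw needed -140.27840194082864 tool roll rad 2.4483199833034637
world ccw needed 39.721598059171356 tool roll rad -0.6932726702863296
```

```bash
python3 -m creep '{"jaw":[-1,-1,-1,-1,-1,-1,-1,-1,-1,-1],"translation":[[-0.003,0,0],[0,0,0],[0,0,0],[0,0,0],[0,0,0],[0,0,0],[0,0,0],[0,0,0],[0,0,0],[0,0,0]],"roll":[-0.139,-0.139,-0.139,-0.139,-0.137,0,0,0,0,0]}'
python3 - <<'E'
from plant import *
from h import *
s=get_state();delta(s,[.532,-.07,.25],-69)
c=capture("wrist");cv2.imwrite("pics/w1.png",c["image"][:,:,::-1]);np.savez("w1.npz",R=Rm(s),p=s["tcp_pos"],M=c["tool_from_camera"],cx=c["cx"],cy=c["cy"],f=240/np.tan(np.radians(c["fovy"])/2))
c=capture("scene");cv2.imwrite("pics/s1.png",c["image"][:,:,::-1])
E
```

```text
time_s: 3.25
tcp_pos: [0.5316, -0.0699, 0.2496]
eef_rot: [65.0, 90.0, 175.6]
contact_force: [0.5, -0.3, -0.1]
gripper_width: 0.0877
tool y yaw -159.4371801863263 tilt 0.0026018053925198482 shift tool [-0.00044699 -0.00032343 -0.0002409 ]
world ccw needed -179.56281981367374 tool roll rad 3.1339624199139178
world ccw needed 0.4371801863262874 tool roll rad -0.007630233675876008
```

View pics/w1.png

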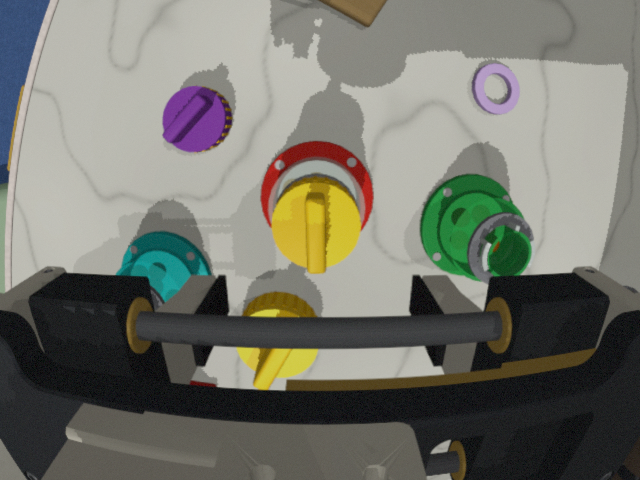

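View pics/s1.png

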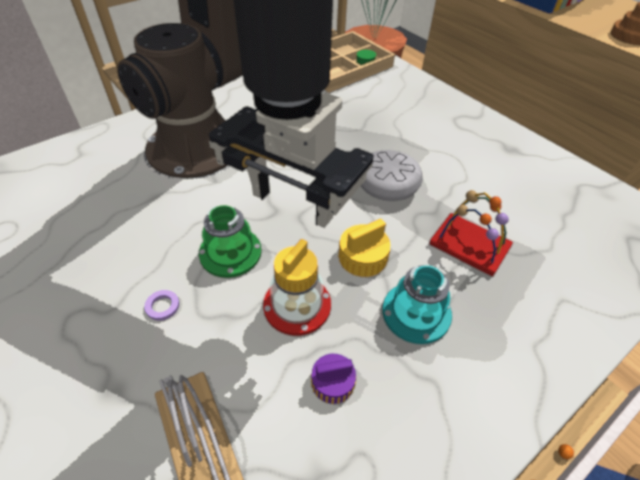

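```bash
python3 - <<'E'
import cv2
t=cv2.imread("pics/w1.png")[165:285,255:385]
cv2.imwrite("pics/zw.png",cv2.resize(t,None,fx=5,fy=5,interpolation=cv2.INTER_CUBIC))
E
```

```text
(no output)
```

View pics/zw.png

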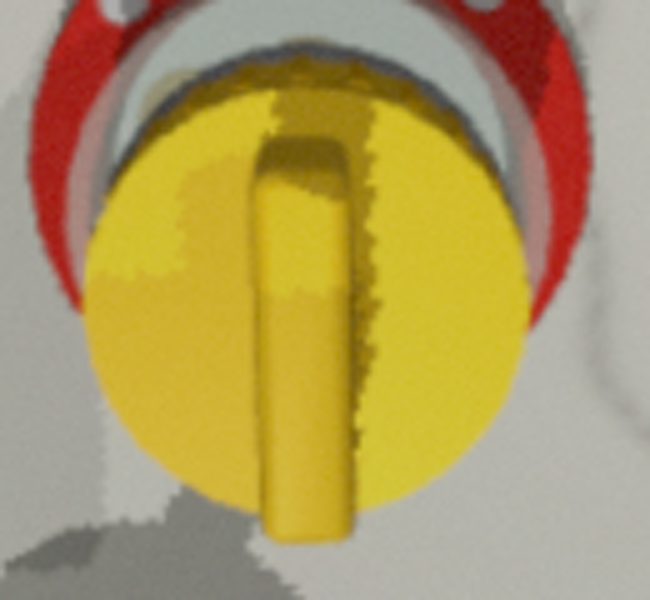

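```bash
cat >> h.py <<'E'
def wz(d,u,v,z):
    x,y=u-d["cx"],v-d["cy"];r=np.hypot(x,y);th=r/d["f"]
    cam=np.array([np.sin(th)*x/r,-np.sin(th)*y/r,-np.cos(th)])
    M=d["M"];o=d["R"]@M[:3,3]+d["p"];w=d["R"]@M[:3,:3]@cam
    return o+w*(z-o[2])/w[2]
E
python3 - <<'E'
from h import *
d=np.load("w1.npz")
z=lambda u,v:((u-2)/5+255,(v-2)/5+165)
q=np.array([wz(d,*z(*p),.159) for p in((255,182),(349,188),(265,540),(352,538))]);print(q.round(4),q.mean(0))
for a,b in((0,2),(1,3)):
    v=q[b]-q[a];print(np.hypot(*v[:2]),np.degrees(np.arctan2(v[1],v[0])))
img=cv2.imread("pics/w1.png");hsv=cv2.cvtColor(img,cv2.COLOR_BGR2HSV)
P=np.array([wz(d,*z(*p),.129) for p in((84,310),(530,310),(310,88),(120,170),(505,180),(130,435),(490,435),(105,390),(515,390))])
A=np.c_[2*P[:,:2],np.ones(len(P))];s=np.linalg.lstsq(A,(P[:,:2]**2).sum(1),rcond=None)[0];print("disc",s[:2],np.sqrt(s[2]+s[:2]@s[:2]))
tc=d["R"].T@(q.mean(0)-d["p"]);print("tool offset bar",tc, "disc",d["R"].T@(np.r_[s[:2],.129]-d["p"]))
E
```

```text
[[ 0.5501 -0.0901  0.159 ]
 [ 0.5377 -0.0939  0.159 ]
 [ 0.5307 -0.0411  0.159 ]
 [ 0.519  -0.0458  0.159 ]] [ 0.53435913 -0.06772263  0.159     ]
0.05277902189074734 111.56245137252135
0.05160625528076912 111.31429755963319
disc [ 0.53427544 -0.06826921] 0.0354375983326599
tool offset bar [ 0.09055291 -0.00333589  0.00106102] disc [ 0.12055291 -0.00306679  0.00057808]
```

```bash
python3 -m creep '{"jaw":[-1,-1,-1,-1,-1,-1,-1,-1,-1,-1],"translation":[[0,-0.003,0.001],[0.02,0,0],[0.02,0,0],[0.02,0,0],[0.02,0,0],[0.015,0,0],[0.01,0,0],[0.007,0,0],[0.004,0,0],[0,0,0]],"roll":[-0.012,0,0,0,0,0,0,0,0,0]}'
python3 - <<'E'
from plant import *
import cv2
for n in ["scene","wrist"]:
    c=capture(n);cv2.imwrite(f"pics/{n}2.png",c["image"][:,:,::-1])
E
```

```text
time_s: 4.35
tcp_pos: [0.5341, -0.0678, 0.1334]
eef_rot: [80.7, 90.0, -168.0]
contact_force: [0.1, 0.6, 0.1]
gripper_width: 0.0877
```

View pics/wrist2.png

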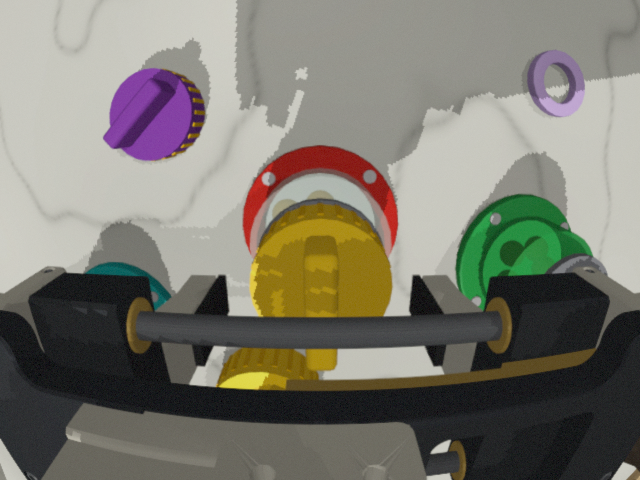

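View pics/scene2.png

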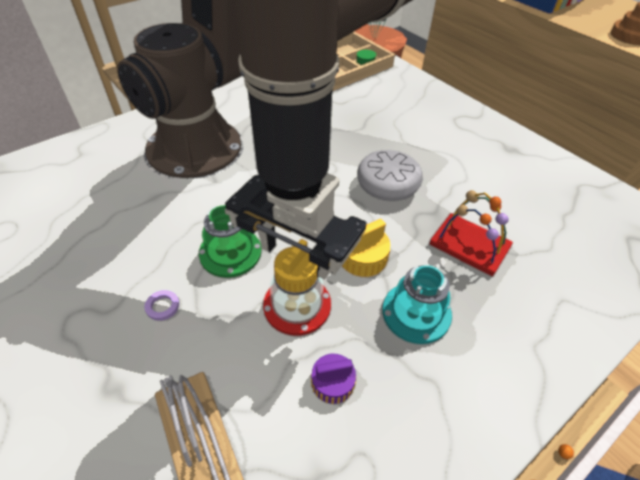

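```bash
python3 - <<'E'
from plant import *
from h import *
d=dict(np.load("w1.npz"));s=get_state();d["R"]=Rm(s);d["p"]=s["tcp_pos"]
for p,z in(((321,257),.159),((322,370),.159),((250,285),.129),((392,285),.129),((320,214),.129)):
    print(p,(d["R"].T@(wz(d,*p,z)-d["p"])).round(4))
E
```

```text
(321, 257) [-0.0249 -0.0002 -0.0272]
(322, 370) [-0.0249  0.0004  0.0267]
(250, 285) [ 0.0051 -0.0347 -0.0014]
(392, 285) [ 0.0051  0.0347 -0.0014]
(320, 214) [ 0.0051 -0.0006 -0.0369]
```

```bash
python3 -m creep '{"jaw":[-1,-0.5,0,0.5,1,1,1,1,1,1],"translation":[[0.002,0,0],[0,0,0],[0,0,0],[0,0,0],[0,0,0],[0,0,0],[0,0,0],[0,0,0],[0,0,0],[0,0,0]],"roll":[0,0,0,0,0,0,0,0,0,0]}' 40
python3 -c "
from plant import *
s=get_state();print(s['tcp_pos'],s['contact_force'],s['moment'],s['gripper_width'])"
```

```text
time_s: 5.45
tcp_pos: [0.5341, -0.0679, 0.1316]
eef_rot: [17.5, 90.0, 128.8]
contact_force: [-1.4, 0.2, 0.1]
gripper_width: 0.0211
[ 0.53409915 -0.06787298  0.13155128] [-1.39823868  0.2277446   0.07988602] [ 0.00446792  0.12080142 -0.07637701] 0.021088317061408682
```

Still closing; wait on, then push down.

```bash
python3 -m creep '{"jaw":[1,1,1,1,1,1,1,1,1,1],"translation":[[0,0,0],[0,0,0],[0,0,0],[0,0,0],[0.001,0,0],[0.001,0,0],[0.001,0,0],[0.001,0,0],[0,0,0],[0,0,0]],"roll":[0,0,0,0,0,0,0,0,0,0]}' 40
python3 -c "
from plant import *
s=get_state();print(s['tcp_pos'],s['contact_force'],s['moment'],s['gripper_width'])"
```

```text
time_s: 6.45
tcp_pos: [0.5341, -0.0679, 0.1279]
eef_rot: [-148.4, 90.0, -37.1]
contact_force: [-1.9, 0.5, 5.3]
gripper_width: 0.014
[ 0.53410945 -0.06792075  0.12785474] [-1.91009301  0.49905837  5.32826454] [ 0.19327737  1.11618219 -0.02807415] 0.013976913639531676
```

```bash
python3 -m creep '{"jaw":[1,1,1,1,1,1,1,1,1,1],"translation":[[0.001,0,0],[0.001,0,0],[0.001,0,0],[0.001,0,0],[0.001,0,0],[0,0,0],[0,0,0],[0,0,0],[0,0,0],[0,0,0]],"roll":[0,0,0,0,0,0,0,-0.05,-0.05,0]}' 40
python3 -c "
from plant import *
s=get_state();print(s['tcp_pos'],s['contact_force'],s['moment'],s['gripper_width'])"
```

```text
time_s: 7.45
tcp_pos: [0.5349, -0.0679, 0.1234]
eef_rot: [-122.8, 89.9, -5.6]
contact_force: [-1.7, 0.3, 6.3]
gripper_width: 0.0134
[ 0.5348697  -0.06793799  0.12342968] [-1.68419826  0.32944507  6.345057  ] [ 0.04407194  0.71076752 -0.08741968] 0.013373453610560523
```

```bash
python3 -m creep '{"jaw":[1,1,1,1,1,1,1,1,1,1],"translation":[[0.001,0,0],[0.0005,0,0],[0,0,0],[0,0,0],[0,0,0],[0,0,0],[0,0,0],[0,0,0],[0,0,0],[0,0,0]],"roll":[0,0,0,0,0,0,0,0,0,0]}' 40
python3 - <<'E'
from plant import *
import cv2
s=get_state();print(s['tcp_pos'],s['contact_force'],s['moment'],s['gripper_width'])
c=capture("wrist");cv2.imwrite("pics/wrist3.png",c["image"][:,:,::-1])
c=capture("scene");cv2.imwrite("pics/zs3.png",cv2.resize(c["image"][210:340,230:370,::-1],None,fx=5,fy=4.5,interpolation=cv2.INTER_CUBIC))
E
```

```text
time_s: 8.45
tcp_pos: [0.5349, -0.0679, 0.122]
eef_rot: [-124.8, 89.9, -7.8]
contact_force: [-2.0, 1.4, 9.0]
gripper_width: 0.0137
[ 0.53488934 -0.06793404  0.1220155 ] [-1.96172656  1.43104364  9.00788246] [ 0.07328635  0.89636859 -0.08337359] 0.01372734933397549
```

View pics/wrist3.png

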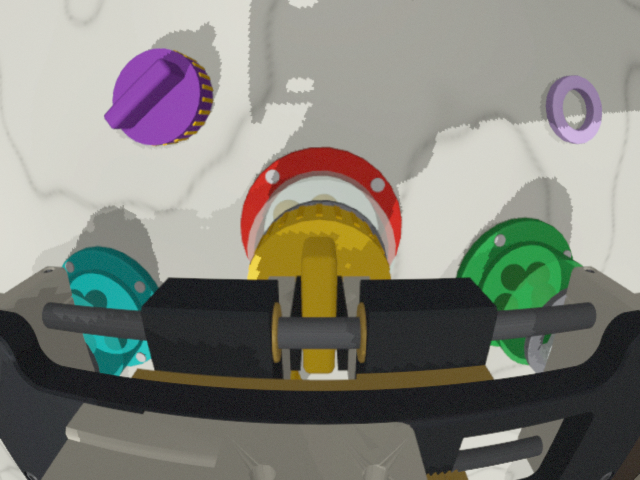

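View pics/zs3.png

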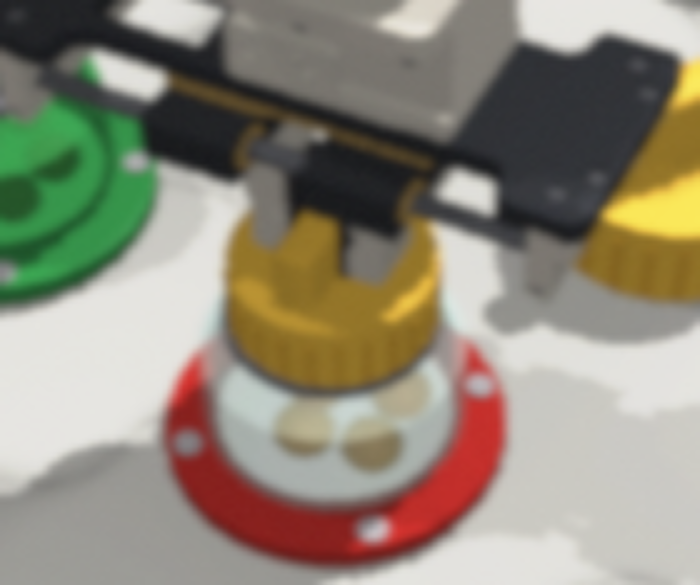

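```bash
python3 -m creep '{"jaw":[1,1,1,1,1,1,1,1,1,1],"translation":[[0,0,0],[0,0,0],[0,0,0],[0,0,0],[0,0,0],[0,0,0],[0,0,0],[0,0,0],[0,0,0],[0,0,0]],"roll":[-0.11,-0.11,-0.11,-0.11,-0.11,-0.11,-0.11,-0.11,-0.1,0]}' 40
python3 - <<'E'
from plant import *
from h import *
s=get_state();print(s['tcp_pos'],s['contact_force'],s['moment'],s['gripper_width'],s["joints"])
delta(s,s["tcp_pos"],-69)
c=capture("wrist");cv2.imwrite("pics/wrist4.png",c["image"][:,:,::-1])
c=capture("scene");cv2.imwrite("pics/zs4.png",cv2.resize(c["image"][210:340,230:370,::-1],None,fx=5,fy=4.5,interpolation=cv2.INTER_CUBIC))
E
```

```text
time_s: 9.55
tcp_pos: [0.5347, -0.0679, 0.122]
eef_rot: [-180.0, 89.9, -6.6]
contact_force: [-2.0, 1.0, 8.7]
gripper_width: 0.0139
[ 0.53472626 -0.06794967  0.12195662] [-1.95278648  0.95803017  8.67713577] [0.06342386 1.09685289 0.04725679] 0.013880080432256999 [ 1.36247086e+01  1.31771605e+01 -2.47041619e+01  3.81314429e-02
 -5.20369149e+01  6.97592823e+01]
tool y yaw -96.59257381427388 tilt 0.08712029292041865 shift tool [0. 0. 0.]
world ccw needed 117.59257381427386 tool roll rad -2.052377588953546
world ccw needed -62.40742618572612 tool roll rad 1.089215064636247
```

View pics/wrist4.png

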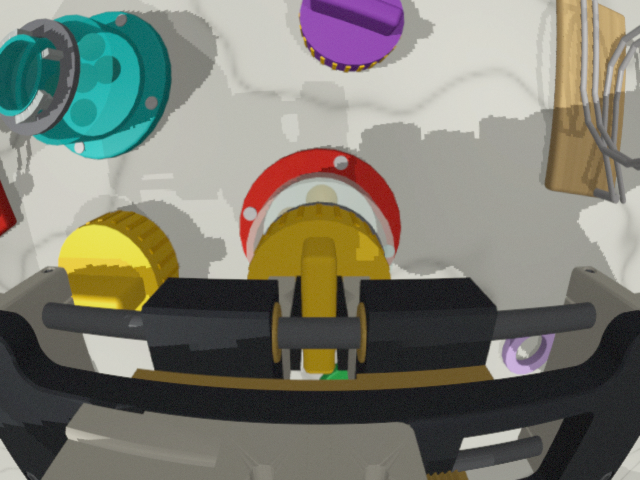

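View pics/zs4.png

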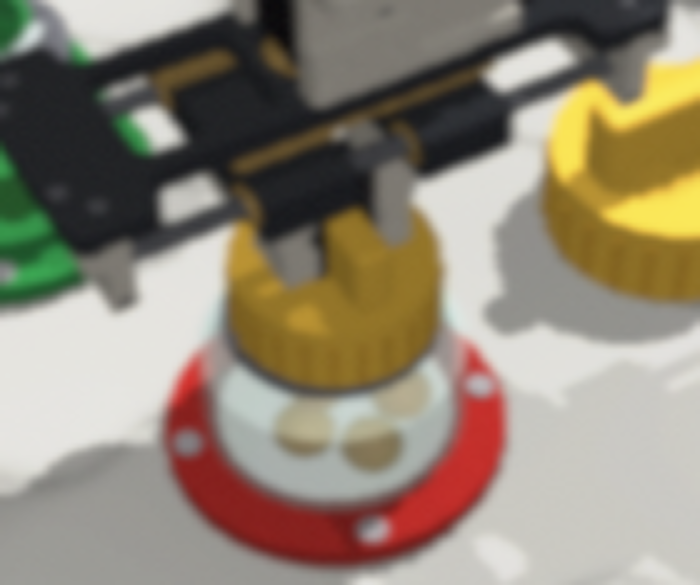

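```bash
python3 -m creep '{"jaw":[1,1,1,1,1,1,1,1,1,1],"translation":[[-0.002,0,0],[-0.002,0,0],[-0.002,0,0],[-0.002,0,0],[-0.002,0,0],[-0.002,0,0],[-0.002,0,0],[-0.002,0,0],[0,0,0],[0,0,0]],"roll":[0,0,0,0,0,0,0,0,0,0]}' 40
python3 - <<'E'
from plant import *
from h import *
s=get_state();print(s['tcp_pos'],s['contact_force'],s['moment'],s['gripper_width'])
c=capture("scene");cv2.imwrite("pics/zs5.png",cv2.resize(c["image"][210:340,230:370,::-1],None,fx=5,fy=4.5,interpolation=cv2.INTER_CUBIC))
E
```

```text
time_s: 10.65
tcp_pos: [0.534, -0.0679, 0.1369]
eef_rot: [-1.1, 90.0, 172.1]
contact_force: [-0.1, 0.4, -0.7]
gripper_width: 0.0138
[ 0.53399614 -0.06786003  0.13690736] [-0.09291532  0.4405139  -0.67264991] [-0.03187232  0.18298403 -0.01240545] 0.013769647853715143
```

View pics/zs5.png

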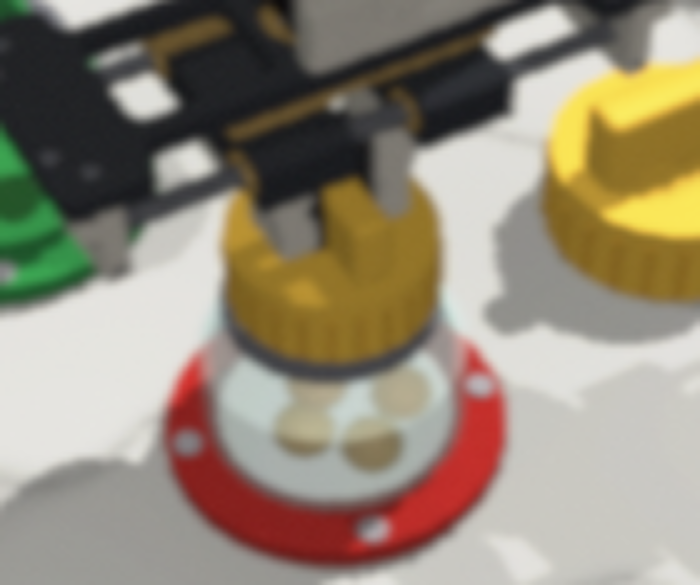

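The cap lifts freely: the wrist carries only its weight. I'll raise it another 90 mm.

```bash
python3 -m creep '{"jaw":[1,1,1,1,1,1,1,1,1,1],"translation":[[-0.005,0,0],[-0.01,0,0],[-0.015,0,0],[-0.02,0,0],[-0.018,0,0],[-0.012,0,0],[-0.007,0,0],[-0.003,0,0],[0,0,0],[0,0,0]],"roll":[0,0,0,0,0,0,0,0,0,0]}' 40
python3 -m creep '{"jaw":[1,1,1,1,1,1,1,1,1,1],"translation":[[0,0,0],[0,0,0],[0,0,0],[0,0,0],[0,0,0],[0,0,0],[0,0,0],[0,0,0],[0,0,0],[0,0,0]],"roll":[0,0,0,0,0,0,0,0,0,0]}' 40
python3 - <<'E'
from plant import *
from h import *
s=get_state();print(s['tcp_pos'],s['contact_force'],s['moment'],s['gripper_width'],s["qd"])
delta(s,s["tcp_pos"],-69)
for n in ["scene","top"]:
    c=capture(n);cv2.imwrite(f"pics/{n}6.png",c["image"][:,:,::-1])
    if n=="scene":cv2.imwrite("pics/zs6.png",cv2.resize(c["image"][170:340,220:380,::-1],None,fx=4,fy=3.5,interpolation=cv2.INTER_CUBIC))
E
```

```text
time_s: 11.7
tcp_pos: [0.5337, -0.0679, 0.2263]
eef_rot: [9.3, 89.9, -177.5]
contact_force: [-0.1, 0.6, -0.8]
gripper_width: 0.0141
time_s: 12.7
tcp_pos: [0.5341, -0.0679, 0.2271]
eef_rot: [-5.1, 90.0, 168.1]
contact_force: [-0.1, -0.0, -2.4]
gripper_width: 0.014
[ 0.53408257 -0.06788411  0.22706307] [-1.10596436e-01 -5.10932515e-04 -2.40972431e+00] [-0.07986138  0.13936591 -0.02177799] 0.013955208199678262 [-0.0310202   0.01793435  0.0473433  -0.05333278 -0.04543677  0.08404409]
tool y yaw -96.80799334166481 tilt 0.001274361203065678 shift tool [0. 0. 0.]
world ccw needed 117.80799334166483 tool roll rad -2.0561373689796083
world ccw needed -62.19200665833519 tool roll rad 1.0854552846101853
```

View pics/zs6.png

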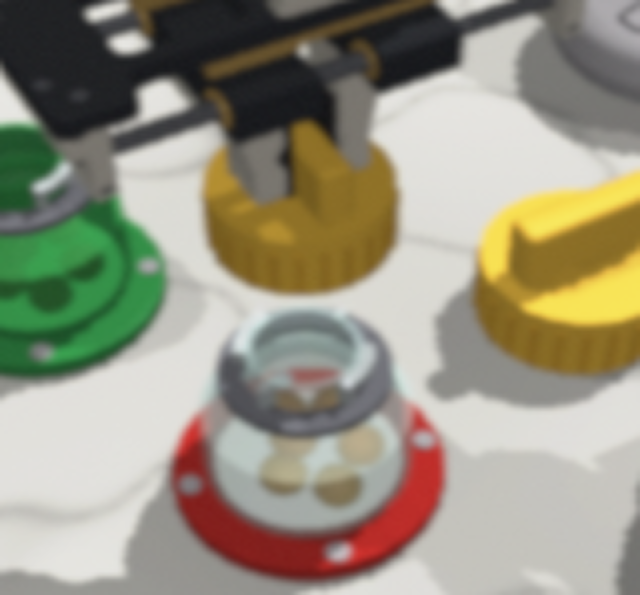

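View pics/top6.png

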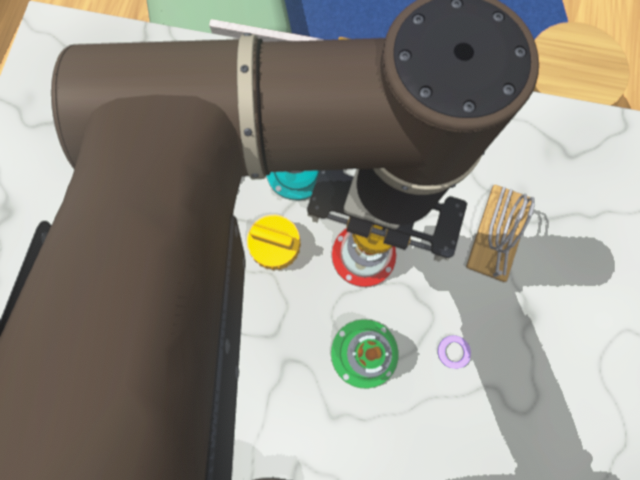

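View pics/scene6.png

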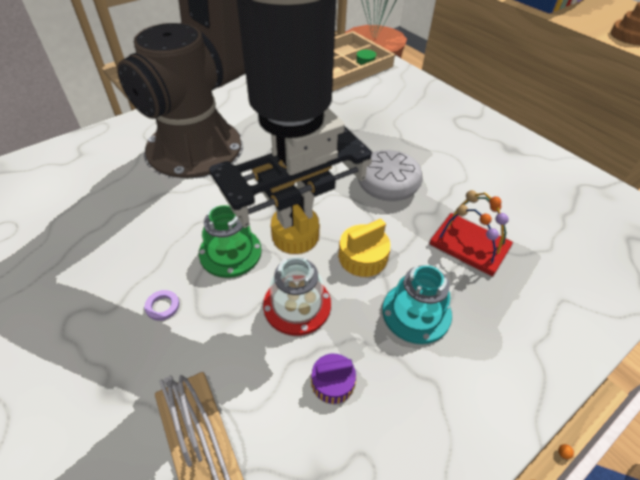

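The cap is level and clear of the open jar, and nothing else has moved. I'm handing the job in.

```bash
python3 -c "
from plant import *
close_job()
s=get_state();print(s['time_s'],s['tcp_pos'],s['gripper_width'])"
```

```text
the job is handed in; nothing more can be done
the job is handed in; nothing more can be done
```

The jar is open, and I handed the job in at about 13 s with the yellow cap still held in the gripper above the mouth.

I gripped the bar at 40 N and pushed the cap down about 9.5 mm. I then turned it about 62° anticlockwise (gripper angle; it moved with the cap in the pictures) and lifted it straight up.

**Last checks before handing in:**
- **Height:** the cap's lower rim was about 79.5 mm above the mouth. This comes from the tool height and assumes the cap did not slip in the grip.
- **Level and still:** the tool's tilt was under 0.01° and the joints were nearly still. The opening read 14.0 mm, which is the bar's thickness.
- **Pictures:** the jar shows open with its marbles inside. The ring had not moved in either view. The drum and bead maze looked unmoved in the scene view, but the arm hid them in the top view. I checked the wire-and-wood piece, taken to be the track loop, by eye only.

**Readings that disagreed:**
- **Jar position:** the scene camera put the bar about 3–5 mm further out in x than the wrist and top views. I used the wrist view, and a closer look confirmed the bar was centred to about 1 mm.
- **Forces:** the upward force while pushing was 6.3 N, below the roughly 9 N the spring should give, so I pushed 1.5 mm further and it read 9 N. With the cap hanging free, readings ran from −0.7 to −2.4 N. The two lighter ones match its weight; the last, just before handing in, is more than it should weigh, and I took that as sensor noise.

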